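# Set the angle fence of a card trimmer

## Task

Loosen the red clamp knob on the trimmer's angle board, swing the blue fence round until its pointer stands at the orange mark, then retighten the knob firmly, to about 0.45 N m, without overtightening it. Do not force the fence round while it is still clamped, and leave the other things where they are.

Things in the scene. Friction and masses are not known exactly. Their poses are not given: they have to be found in the camera images.
- board: Grey fixed board, 470 x 410 x 10 mm, that carries the mechanism. Origin: on the fence's upright pivot axis, at table height. The board reaches from 140 mm behind the pivot to 330 mm ahead of it along its x, and 205 mm to either side. A scale of black lines 0.05 rad apart lies 289 to 311 mm from the pivot.
- fence (a joint): Angle of the blue fence on its pivot, rad: 0 when it points along the board's x axis, growing anticlockwise seen from above; stops at -0.6 and 0.7. Once unclamped, the pivot is stiff (0.45 N m, about 2.5 N at the grip post) and the fence stays where it is left.
- fence_grip (a point): Middle of the fence's black round grip post: 22 mm across, from 34 to 80 mm above the table, this point 58 mm above it and 190 mm from the pivot; x axis along the fence, away from the pivot. The fence below is a blue bar 28 mm wide, top 34 mm above the table, 25 to 260 mm from the pivot, on an aluminium turntable 250 mm across, top 16 mm above the table.
- pointer (a point): Tip of the fence's pointer (a red line on its steel end block), 284 mm from the pivot, 18 mm above the table.
- mark_line (a point): Where the pointer's tip must come: 284 mm from the pivot, at the pointer's height, on the centre line of the orange mark. The mark is a flat orange strip 40 x 8 x 3 mm on the board that points at the pivot, 288 to 328 mm from it. Its angle differs each time and lies anticlockwise (from above) of the fence's start. x axis: away from the pivot.
- knob_grip (a point): Centre of the clamp knob's red bar, on the knob's upright axis, 58 mm above the table. Bar 52 mm long (this point's x), 16 mm thick (y), from 33 to 69 mm above the table, over a black flange 40 mm across. The axis stands 160 mm from the pivot, 1.05 rad clockwise of the board's x. The bar sits on its spindle at a different angle each time, so its direction does not tell how tight it is.
- knob_axis (a point): Foot of the knob's axis, on top of its steel block. Clockwise (from above) tightens. The bar is sprung on its spindle (3 N m/rad) and springs back a little when let go. Loose, the knob takes about 0.22 N m to turn either way; past the bite, tightening takes 0.27 N m more for each rad. Firmly tight is 0.24 N m above loose: about 0.45 N m (accepted: 0.38 to 0.53).
- shoe: Brass brake shoe, 14 x 30 x 10 mm, that the knob presses on the turntable's rim: 0 N loose, about 44 N when firmly tight (0.95 rad past the bite). At the start it is clamped by an unknown amount, 0.3 to 1.0 rad past the bite. 0.25 rad on the loose side of the bite is a stop: torque climbs steeply there. Loosening a clamped knob takes 0.08 to 0.25 N m. Origin: on the knob's axis, 10 mm above the table.
- weight: Bystander, to be left alone: brass paperweight, 44 mm across, 40 mm tall, standing on the board. Origin: centre of its underside.
- gluestick: Bystander, to be left alone: yellow glue stick, 26 mm across, 85 mm tall, standing on the board. Origin: centre of its underside.
- knife: Bystander, to be left alone: blue utility knife lying on the table, 155 x 24 x 15 mm. Origin: centre of its underside.
- tape_brown: Bystander, to be left alone: roll of brown tape, 100 mm across, 48 mm tall. Origin: centre of its underside.
- tape_clear: Bystander, to be left alone: small roll of amber tape, 72 mm across, 24 mm tall. Origin: centre of its underside.
- cup: Bystander, to be left alone: white cup, 76 mm across, 95 mm tall. Origin: centre of its underside.
- cardpack: Bystander, to be left alone: pack of white cards, 100 x 70 x 45 mm. Origin: centre of its underside.

How it is judged:
On the way, in this order (a step that is already met when the one before it is completed fails the run):
1. the clamp is loose: the brake shoe no longer presses on the turntable (contact force between shoe and anything else below 0.5 N), for 0.2 s.
2. the fence's pointer is at the mark (within 5 mm) (horizontal distance between pointer and mark_line below 0.005 m and velocity of joint fence between -0.03 and 0.03 rad/s), for 0.3 s.
3. the knob is retightened: about 0.38 N m or more, the brake shoe pressing with at least 27 N (contact force between shoe and anything else above 27 N), for 0.2 s.
At the end, for the whole second after the job is handed in: The fence's pointer is within 5 mm of the orange mark's line, and the knob is tight: about 0.38 to 0.53 N m, the brake shoe pressing on the turntable with 27 to 58 N (horizontal distance between pointer and mark_line below 0.005 m and contact force between shoe and anything else between 27 and 58 N); the robot touches nothing.
It fails at once if the knob is overtightened: beyond about 0.57 N m, the brake shoe pressing with over 66 N (contact force between shoe and anything else above 66 N).
It fails at once if the fence is forced round (over 0.08 rad/s) while the brake shoe presses with over 5 N (contact force between shoe and anything else above 5 N and (velocity of joint fence above 0.08 rad/s or velocity of joint fence below -0.08 rad/s)).
It fails at once if a bystander is moved by more than 15 mm (distance of any of weight, gluestick, knife, tape_brown, tape_clear, cup, cardpack from where it was at the start of the episode above 0.015 m).
It also fails if it takes over 72 s, if anything falls off the work surface, if the arm or the gripper's body presses on something with over 40 N, if the wrist force passes 120 N, or if a joint passes its speed limit or range.

## Robot

A 7-joint arm with a two-finger parallel gripper is mounted at the origin on the work surface. World frame = base frame: x ahead of the robot, y to its left, z up, the work surface at z = 0. Lengths are in m, angles in rad, forces in N, time in s.
With the tool pointing down it reaches from about 0.4 to 0.875 m from the base axis. Payload 6.5 kg.
Tool frame: the origin (TCP) lies between the finger pads; the fingertips stand 19 mm ahead of it and the grasp point (between the pads) is the TCP; z points along the fingers, y is the direction in which the jaws open and shut (so a half turn about z gives the same grasp; the last joint's range is limited). The gripper opens to 88 mm and grips with 3 to 60 N. Pads are 18 mm wide; open, the fingers measure 123 mm over their backs; the gripper's body (75 mm by 187 mm) begins 45 mm behind the grasp point.
Start: joints at [1.069, 0.536, -0.004, 1.538, 0.003, 1.067, -0.071], TCP at [0.274, -0.589, 0.258] pointing down, gripper open.
Joint ranges: [-2.7, 2.7], [-0.37, 2.16], [-1.27, 1.26], [0.24, 2.4], [-1.31, 4.45], [0.19, 1.91], [-2.76, 2.76]. Speed limits (rad/s): [2.39, 2.39, 3.14, 3.14, 3.14, 3.14, 3.14].

## Interface

Orientations are given as a rotation vector (axis times angle).
In Python, from bench import observe, camera, hand_in gives the robot as it stands. The module is installed in compiled form; this text tells all that it offers.
- The arm moves only by the tool apply_moves, never from a script. Its argument "rows" is one flat list of numbers, 7 for each row, row after row: the turn, a rotation vector about the tool's x, y, z in rad, then the shift along the tool's x, y, z in cm, then the closure, from 0 (fully open) to 1 (shut). A call has 1 to 10 rows; each row is the pose to reach, as a shift and turn from the pose measured when the call began, along the tool's axes at that moment; what a row does not reach only later rows make up. A row lasts 1/12 s, in which the tool goes at most 41.7 mm and 7.16 degrees, less where a joint would pass 70% of its speed; a pose out of reach is approached as far as the arm can. A call with a gripper value outside its range is refused whole. The fingers move at their own pace and stop on an object; the grip force is fixed at half the most. Time passes only in rows, so rows that repeat a pose let the fingers close. It gives the time, the measured TCP pose, the force and the opening at its end, in the units of the state.
- observe(): the state, without advancing time (a new reading comes with each control period).
- camera(name): name is "scene" or "top" or "wrist"; returns a dict with "frame" (480x640x3 uint8, blue, green, red), "camera_matrix" (3x3 intrinsics, pixels), "dist" ([k1, k2, p1, p2, k3] as OpenCV has them; the pictures are not rectified), "rvec" (rotation vector, rad) and "tvec" (3), from world to camera coordinates, as OpenCV has them; the wrist camera has in their place "mount" (4x4, takes a point from camera to tool coordinates, whose origin is the TCP and whose axes are the flange's). Camera axes: x right, y down, z forward; pixel columns grow to the right and rows downward; lengths in m; the calibration is good to about 2 mm. A picture is of the moment at which its call begins: read the wrist's pose just before it. There is no depth.
- hand_in(): hands the job in, once; it reports no verdict.
The state is a dict: "time": time; "joint_positions": joint angles; "joint_vel": joint speeds; "joint_torque": joint torques, N m; "position": TCP position; "tcp_rot": TCP orientation; "contact_force": force on the tool from outside, world axes, zero at the start; "torque": the same for the moment, N m; "finger_gap": finger opening in m.
Only numpy, scipy, OpenCV 4.12 (cv2) and the standard library are available. Lean on these libraries where they do the work, as an engineer would, in place of code of your own. Each camera call takes 0.05 s, during which the arm holds its last target. There are 200 camera calls.

## Working session

There is one attempt and no reset: what is moved stays moved. The work goes in short steps, Python scripts to look and compute and a tool call to move; the robot and the scene stay as the last step left them, time stands still between calls to the robot, and variables do not carry over. Pictures are saved under pics/ and viewed, about 8 in all and at most 12, crops included, and the job is handed in when it is done.

Besides the shell and the picture viewer there is one more tool, called by a JSON object that holds its "api" and its "payload". apply_moves: Moves the arm, as the interface text tells. Its arguments: {"type":"object","properties":{"rows":{"type":"array"}},"required":["rows"]}

```bash
mkdir -p pics; cat > h.py <<'E'
import numpy as np, cv2
from scipy.spatial.transform import Rotation as R
from bench import observe, camera, hand_in
def snap(name, fn):
    o=observe(); c=camera(name); cv2.imwrite('pics/'+fn,c['frame'])
    if name=='wrist':
        T=np.eye(4); T[:3,:3]=R.from_rotvec(o['tcp_rot']).as_matrix(); T[:3,3]=o['position']
        W=T@np.array(c['mount']); Rc=W[:3,:3].T; t=-Rc@W[:3,3]
    else:
        Rc=R.from_rotvec(np.ravel(c['rvec'])).as_matrix(); t=np.ravel(c['tvec'])
    np.savez('pics/'+fn[:-4]+'.npz',K=c['camera_matrix'],d=c['dist'],R=Rc,t=t)
    return c['frame']
def load(fn):
    z=np.load('pics/'+fn+'.npz'); return z['K'],z['d'],z['R'],z['t']
def pix2w(fn,uv,z):
    K,d,Rc,t=load(fn); uv=np.array(uv,float).reshape(-1,1,2)
    n=cv2.undistortPoints(uv,K,d).reshape(-1,2)
    r=np.c_[n,np.ones(len(n))]@Rc; C=-Rc.T@t
    return C+r*((np.asarray(z)-C[2])/r[:,2])[:,None]
def w2pix(fn,P):
    K,d,Rc,t=load(fn)
    return cv2.projectPoints(np.array(P,float).reshape(-1,1,3),cv2.Rodrigues(Rc)[0],t,K,d)[0].reshape(-1,2)
E
python3 - <<'E'
from h import *
for n in('scene','top'): snap(n,n+'0.png')
o=observe()
for k,v in o.items(): print(k,np.round(v,3))
E
```

```text
time 0.1
joint_positions [ 1.069  0.537 -0.004  1.539  0.003  1.067 -0.071]
joint_vel [ 0.    -0.001  0.    -0.001  0.    -0.     0.002]
joint_torque [ 2.0000e-03 -5.7208e+01  9.9400e-01 -2.5223e+01 -5.6000e-02  1.4000e-02
  0.0000e+00]
position [ 0.274 -0.589  0.257]
tcp_rot [-3.066e+00 -6.790e-01  1.000e-03]
contact_force [-0.332  0.007  0.687]
torque [-0.015 -0.017  0.02 ]
finger_gap 0.088
```

View pics/top0.png

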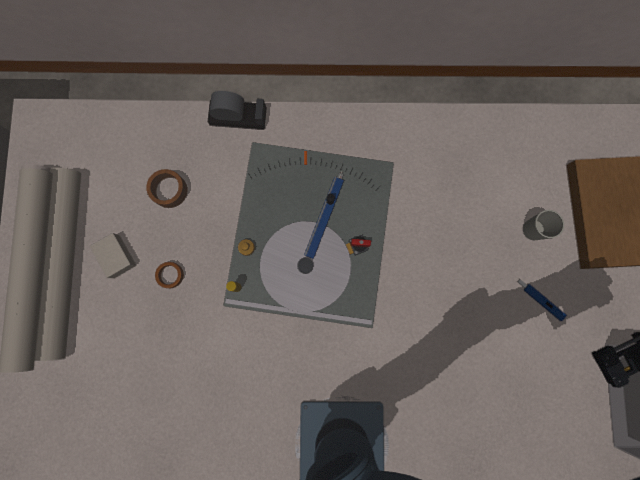

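View pics/scene0.png

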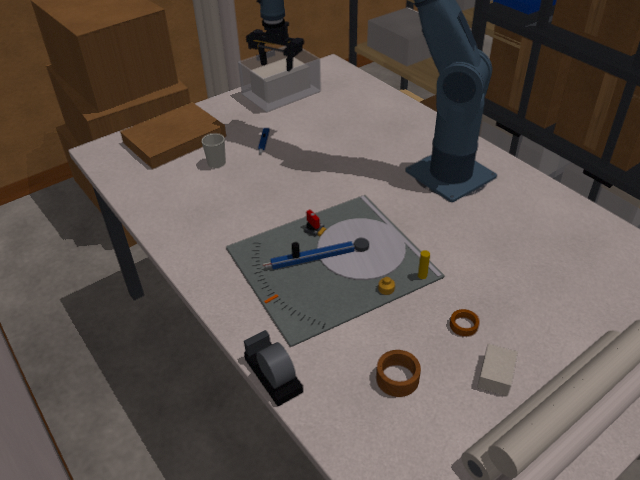

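The top view shows the board's corners at about (253,143), (393,163), (372,327) and (225,304). The pivot is at (306,265), the fence tip at (341,172), the orange mark at (306,158), the knob at (360,243), the weight at (246,247) and the glue stick at (233,287).

```bash
python3 - <<'E'
from h import *
c=pix2w('top0',[(253,143),(393,163),(372,327),(225,304)],.01)
print(c.round(3))
loc=np.array([(.33,.205),(.33,-.205),(-.14,-.205),(-.14,.205)])
A,B=loc-loc.mean(0),c[:,:2]-c[:,:2].mean(0)
th=np.arctan2((A[:,0]*B[:,1]-A[:,1]*B[:,0]).sum(),(A*B).sum())
Rt=np.array([[np.cos(th),-np.sin(th)],[np.sin(th),np.cos(th)]])
p=c[:,:2].mean(0)-Rt@loc.mean(0); print('board yaw',th,'pivot',p, 'res',(loc@Rt.T+p-c[:,:2]).round(4))
im=cv2.imread('pics/top0.png'); hsv=cv2.cvtColor(im,cv2.COLOR_BGR2HSV)
def blob(lo,hi,box):
    m=cv2.inRange(hsv,lo,hi); k=np.zeros_like(m);x0,y0,x1,y1=box;k[y0:y1,x0:x1]=m[y0:y1,x0:x1]
    ys,xs=np.nonzero(k); return xs,ys
for n,lo,hi,box,z in [('orange',(5,120,80),(18,255,255),(290,145,320,170),.013),('blue',(100,120,50),(125,255,255),(290,160,360,262),.034),('red',(0,150,60),(4,255,255),(345,230,380,256),.069)]:
    xs,ys=blob(lo,hi,box); w=pix2w('top0',np.c_[xs,ys],z); m=w.mean(0)[:2]; 
    r=m-p; d=np.linalg.svd(w[:,:2]-m)[2][0]
    print(n,len(xs),(xs.mean(),ys.mean()),m.round(4),'r',np.hypot(*r),'ang',np.arctan2(r[1],r[0])-th,'axis',np.arctan2(d[1],d[0]))
k=p+.16*np.array([np.cos(th-1.05),np.sin(th-1.05)]); print('knob',k)
print(pix2w('top0',[(306,265)],.03), pix2w('top0',[(246,247),(233,287)],.03).round(3))
a=cv2.resize(im[140:340,215:405],None,fx=3,fy=3,interpolation=cv2.INTER_CUBIC); cv2.imwrite('pics/crop.png',a)
E
```

```text
[[ 0.815  0.251  0.01 ]
 [ 0.759 -0.148  0.01 ]
 [ 0.3   -0.083  0.01 ]
 [ 0.36   0.315  0.01 ]]
board yaw -0.14082306222044386 pivot [0.46451965 0.09708925] res [[ 0.0051  0.0023]
 [ 0.0034 -0.0044]
 [-0.0034 -0.0029]
 [-0.0051  0.005 ]]
orange 42 (np.float64(305.0), np.float64(157.5)) [0.7724 0.1025] r 0.30790743161583056 ang 0.15837766756986632 axis -3.1306377674865393
blue 520 (np.float64(323.91923076923075), np.float64(219.74807692307692)) [0.5897 0.0479] r 0.13452973145094396 ang -0.23338612485285085 axis 2.7762722726469975
red 92 (np.float64(360.89130434782606), np.float64(242.20652173913044)) [ 0.5231 -0.0496] r 0.15792999616996392 ang -1.0498249009392269 axis -1.6284476139580253
knob [ 0.52386295 -0.05149868]
[[0.46522265 0.09590877 0.03      ]] [[0.513 0.259 0.03 ]
 [0.405 0.291 0.03 ]]
```

{"api": "apply_moves", "payload": {"rows": [0, 0, -1.07, 45.3, -38.3, 0, 0, 0, 0, -1.07, 45.3, -38.3, 0, 0, 0, 0, -1.07, 45.3, -38.3, 0, 0, 0, 0, -1.07, 45.3, -38.3, 0, 0, 0, 0, -1.07, 45.3, -38.3, 0, 0, 0, 0, -1.07, 45.3, -38.3, 0, 0, 0, 0, -1.07, 45.3, -38.3, 0, 0, 0, 0, -1.07, 45.3, -38.3, 0, 0, 0, 0, -1.07, 45.3, -38.3, 0, 0, 0, 0, -1.07, 45.3, -38.3, 0, 0]}}

```text
time: 0.93
position: [0.4491, -0.2091, 0.2575]
tcp_rot: [-2.287, -2.151, -0.0]
contact_force: [1.2, -1.2, -0.6]
finger_gap: 0.0881
```

{"api": "apply_moves", "payload": {"rows": [0, 0, 0, 16.3, 6.4, 2, 0, 0, 0, 0, 16.3, 6.4, 2, 0, 0, 0, 0, 16.3, 6.4, 2, 0, 0, 0, 0, 16.3, 6.4, 2, 0, 0, 0, 0, 16.3, 6.4, 2, 0, 0, 0, 0, 16.3, 6.4, 2, 0, 0, 0, 0, 16.3, 6.4, 2, 0]}}

```text
time: 1.52
position: [0.5226, -0.0504, 0.2372]
tcp_rot: [-2.286, -2.152, 0.002]
contact_force: [-0.1, -1.1, 0.2]
finger_gap: 0.0884
```

```bash
python3 - <<'E'
from h import *
o=observe(); print(o['position'],o['tcp_rot'],o['joint_positions'].round(3) if hasattr(o['joint_positions'],'round') else o['joint_positions'],o['torque'],o['contact_force'])
snap('wrist','w1.png'); print(camera('wrist')['mount'])
E
```

```text
[ 0.52258245 -0.05037798  0.23718318] [-2.28554386e+00 -2.15213297e+00  1.51361753e-03] [ 0.368  0.388 -0.445  1.866  0.203  0.934 -0.23 ] [-0.06098722 -0.06205378 -0.06440228] [-0.07621409 -1.06733062  0.19498339]
[[-1.92807729e-04 -9.51799581e-01 -3.06720589e-01  7.96982273e-02]
 [ 9.99999972e-01 -2.26092448e-04  7.29881668e-05  5.96419282e-04]
 [-1.38817316e-04 -3.06720567e-01  9.51799598e-01 -1.27110682e-01]
 [ 0.00000000e+00  0.00000000e+00  0.00000000e+00  1.00000000e+00]]
```

View pics/w1.png

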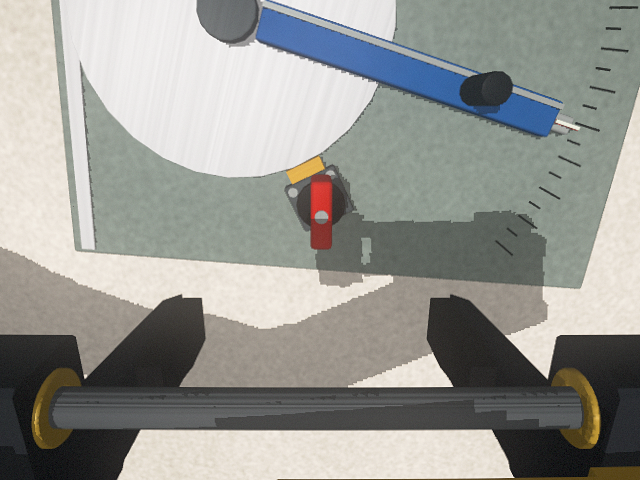

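The wrist view shows the red bar upright in the picture, from (321,176) to (321,248), with its spindle cap at (321,216). The bar is therefore already along tool x. The fence post is at about (486,90) and the pointer at (570,125).

```bash
python3 - <<'E'
from h import *
im=cv2.imread('pics/w1.png'); hsv=cv2.cvtColor(im,cv2.COLOR_BGR2HSV)
m=cv2.inRange(hsv,(0,150,60),(6,255,255))|cv2.inRange(hsv,(174,150,60),(180,255,255)); m[:150]=0;m[270:]=0
for r in range(172,252,6):
    x=np.nonzero(m[r])[0]; 
    if len(x): print(r,x.min(),x.max(),im[r,(x.min()+x.max())//2])
print(pix2w('w1',[(321,216),(321,248)],.070).round(4))
k=[.5226,-.0504]
for yaw in (1.51,):
  d=np.array([np.cos(yaw),np.sin(yaw)]); n=np.array([-d[1],d[0]])
  P=[list(np.array(k)+s*.026*d+t*.008*n)+[z] for z in(.069,.033) for s,t in((1,1),(1,-1),(-1,-1),(-1,1))]
  print(w2pix('w1',P).round(0))
print(w2pix('w1',[[*k,.069]]))
E
```

```text
184 311 331 [ 47  55 199]
190 311 331 [ 55  62 216]
196 311 331 [ 51  56 213]
202 311 331 [ 48  53 212]
208 311 331 [ 44  53 212]
214 311 331 [168 174 174]
220 311 331 [111 114 114]
226 311 331 [ 47  48 134]
232 312 330 [ 46  49 131]
238 312 330 [ 50  57 137]
244 312 330 [ 48  56 134]
[[ 0.5268 -0.0479  0.07  ]
 [ 0.5255 -0.0725  0.07  ]]
[[304. 184.]
 [327. 184.]
 [326. 253.]
 [305. 253.]
 [305. 176.]
 [326. 176.]
 [325. 238.]
 [306. 238.]]
[[315.39917899 219.32145462]]
```

{"api": "apply_moves", "payload": {"rows": [0, 0, 0, 0.3, 0.4, 4, 0, 0, 0, 0, 0.3, 0.4, 8, 0, 0, 0, 0, 0.3, 0.4, 12, 0, 0, 0, 0, 0.3, 0.4, 15, 0, 0, 0, 0, 0.3, 0.4, 17, 0, 0, 0, 0, 0.3, 0.4, 17.9, 0, 0, 0, 0, 0.3, 0.4, 17.9, 0, 0, 0, 0, 0.3, 0.4, 17.9, 0]}}

```text
time: 2.28
position: [0.5264, -0.0507, 0.0591]
tcp_rot: [-2.292, -2.147, 0.002]
contact_force: [-0.3, 0.8, 0.9]
finger_gap: 0.0882
```

```bash
python3 - <<'E'
from h import *
o=observe(); print(o['position'],o['tcp_rot'],np.round(o['torque'],3),np.round(o['contact_force'],2))
snap('wrist','w2.png')
E
```

```text
[ 0.52642163 -0.05069734  0.05905077] [-2.29235571e+00 -2.14707700e+00  2.03164475e-03] [-0.029 -0.064 -0.015] [-0.35  0.8   0.89]
```

View pics/w2.png

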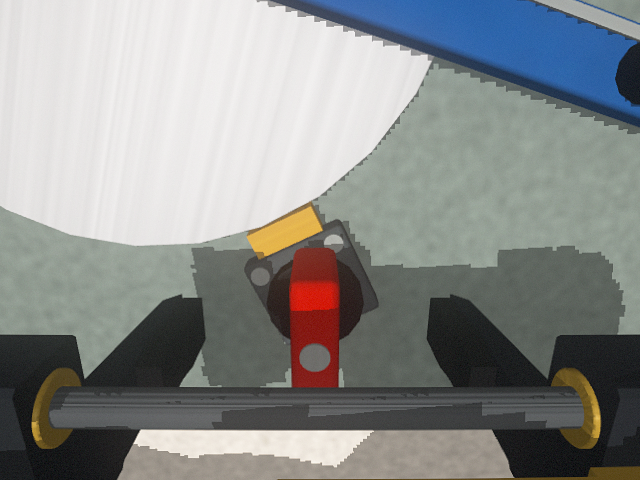

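The close view shows the bar at column 315, midway between the fingers at 204 and 428. Its cap is at (315,357).

```bash
python3 - <<'E'
from h import *
print(pix2w('w2',[(315,357)],.070).round(4))
o=observe(); print(o['position'],2*np.arctan2(o['tcp_rot'][1],o['tcp_rot'][0]))
E
```

```text
[[ 0.527  -0.0483  0.07  ]]
[ 0.5270616  -0.05042618  0.05969464] 1.505707922199596
```

{"api": "apply_moves", "payload": {"rows": [0, 0, 0, 0.2, 0, 0.1, 0, 0, 0, 0, 0.2, 0, 0.1, 0, 0, 0, 0, 0.2, 0, 0.1, 1, 0, 0, 0, 0.2, 0, 0.1, 1, 0, 0, 0, 0.2, 0, 0.1, 1, 0, 0, 0, 0.2, 0, 0.1, 1, 0, 0, 0, 0.2, 0, 0.1, 1, 0, 0, 0, 0.2, 0, 0.1, 1, 0, 0, 0, 0.2, 0, 0.1, 1, 0, 0, 0, 0.2, 0, 0.1, 1]}}

```text
time: 3.17
position: [0.5272, -0.0484, 0.0587]
tcp_rot: [2.292, 2.148, -0.0]
contact_force: [0.4, 0.3, -0.3]
finger_gap: 0.0369
```

```bash
cat > st.py <<'E'
from h import *
o=observe(); r=o['tcp_rot']; x=R.from_rotvec(r).as_matrix()[:,0]
print('t %.2f'%o['time'],'p',np.round(o['position'],4),'yaw %.4f'%np.arctan2(x[1],x[0]),'F',np.round(o['contact_force'],2),'T',np.round(o['torque'],3),'gap %.4f'%o['finger_gap'],'q7',round(o['joint_positions'][6],3), 'tq7',np.round(o['joint_torque'][6],3))
E
python3 st.py
```

```text
t 3.17 p [ 0.5272 -0.0484  0.0587] yaw 1.5058 F [ 0.41  0.26 -0.27] T [-0.006 -0.133  0.041] gap 0.0369 q7 -0.383 tq7 0.0
```

{"api": "apply_moves", "payload": {"rows": [0, 0, 0, 0, 0, 0, 1, 0, 0, 0, 0, 0, 0, 1, 0, 0, 0, 0, 0, 0, 1, 0, 0, 0, 0, 0, 0, 1, 0, 0, 0, 0, 0, 0, 1, 0, 0, 0, 0, 0, 0, 1, 0, 0, 0, 0, 0, 0, 1]}}

```text
time: 3.75
position: [0.5267, -0.0484, 0.0586]
tcp_rot: [-2.292, -2.148, 0.001]
contact_force: [-2.1, 1.1, 3.9]
finger_gap: 0.0157
```

```bash
python3 st.py
```

```text
t 3.75 p [ 0.5267 -0.0484  0.0586] yaw 1.5058 F [-2.13  1.07  3.94] T [0.061 0.543 0.044] gap 0.0157 q7 -0.383 tq7 -0.006
```

{"api": "apply_moves", "payload": {"rows": [0, 0, -0.07, 0, 0, 0, 1, 0, 0, -0.14, 0, 0, 0, 1, 0, 0, -0.21, 0, 0, 0, 1, 0, 0, -0.28, 0, 0, 0, 1, 0, 0, -0.35, 0, 0, 0, 1, 0, 0, -0.35, 0, 0, 0, 1]}}

```text
time: 4.25
position: [0.5265, -0.0483, 0.0586]
tcp_rot: [-1.881, -2.515, 0.001]
contact_force: [-2.0, -0.1, 4.3]
finger_gap: 0.0156
```

```bash
python3 st.py
```

```text
t 4.25 p [ 0.5265 -0.0483  0.0586] yaw 1.8576 F [-2.04 -0.08  4.26] T [ 0.078  0.361 -0.172] gap 0.0156 q7 -0.108 tq7 0.937
```

{"api": "apply_moves", "payload": {"rows": [0, 0, -0.06, 0, 0, 0, 1, 0, 0, -0.12, 0, 0, 0, 1, 0, 0, -0.18, 0, 0, 0, 1, 0, 0, -0.24, 0, 0, 0, 1, 0, 0, -0.24, 0, 0, 0, 1]}}

```text
time: 4.67
position: [0.5264, -0.0482, 0.0586]
tcp_rot: [-1.566, -2.721, 0.0]
contact_force: [-2.8, 0.3, 4.1]
finger_gap: 0.0157
```

```bash
python3 st.py
```

```text
t 4.67 p [ 0.5264 -0.0482  0.0586] yaw 2.0970 F [-2.77  0.31  4.09] T [ 0.037  0.366 -0.243] gap 0.0157 q7 0.083 tq7 0.885
```

{"api": "apply_moves", "payload": {"rows": [0, 0, -0.05, 0, 0, 0, 1, 0, 0, -0.1, 0, 0, 0, 1, 0, 0, -0.15, 0, 0, 0, 1, 0, 0, -0.15, 0, 0, 0, 1]}}

```text
time: 5.0
position: [0.5263, -0.0482, 0.0586]
tcp_rot: [-1.361, -2.83, 0.0]
contact_force: [-3.4, 0.5, 3.8]
finger_gap: 0.0155
```

```bash
python3 st.py
```

```text
t 5.00 p [ 0.5263 -0.0482  0.0586] yaw 2.2451 F [-3.37  0.52  3.85] T [ 0.02   0.368 -0.256] gap 0.0155 q7 0.202 tq7 0.804
```

{"api": "apply_moves", "payload": {"rows": [0, 0, -0.05, 0, 0, 0, 1, 0, 0, -0.1, 0, 0, 0, 1, 0, 0, -0.1, 0, 0, 0, 1]}}

```text
time: 5.25
position: [0.5263, -0.0482, 0.0586]
tcp_rot: [-1.221, -2.892, -0.0]
contact_force: [-1.9, 0.1, 4.3]
finger_gap: 0.016
```

```bash
python3 st.py
```

```text
t 5.25 p [ 0.5263 -0.0482  0.0586] yaw 2.3428 F [-1.89  0.1   4.26] T [ 0.085  0.373 -0.252] gap 0.0160 q7 0.282 tq7 0.804
```

{"api": "apply_moves", "payload": {"rows": [0, 0, -0.05, 0, 0, 0, 1, 0, 0, -0.1, 0, 0, 0, 1, 0, 0, -0.1, 0, 0, 0, 1]}}

```text
time: 5.5
position: [0.5262, -0.0482, 0.0586]
tcp_rot: [-1.078, -2.948, -0.001]
contact_force: [-2.0, 0.6, 3.3]
finger_gap: 0.0159
```

```bash
python3 st.py
```

```text
t 5.50 p [ 0.5262 -0.0482  0.0586] yaw 2.4405 F [-2.04  0.61  3.26] T [ 0.077  0.353 -0.215] gap 0.0159 q7 0.362 tq7 0.807
```

{"api": "apply_moves", "payload": {"rows": [0, 0, -0.05, 0, 0, 0, 1, 0, 0, -0.1, 0, 0, 0, 1, 0, 0, -0.1, 0, 0, 0, 1]}}

```text
time: 5.75
position: [0.5262, -0.0482, 0.0586]
tcp_rot: [-0.933, -2.997, -0.001]
contact_force: [-2.8, 0.6, 4.0]
finger_gap: 0.0156
```

```bash
python3 st.py
```

```text
t 5.75 p [ 0.5262 -0.0482  0.0586] yaw 2.5379 F [-2.84  0.62  3.95] T [ 0.094  0.435 -0.231] gap 0.0156 q7 0.442 tq7 0.81
```

{"api": "apply_moves", "payload": {"rows": [0, 0, -0.05, 0, 0, 0, 1, 0, 0, -0.1, 0, 0, 0, 1, 0, 0, -0.1, 0, 0, 0, 1]}}

```text
time: 6.0
position: [0.5262, -0.0482, 0.0586]
tcp_rot: [-0.786, -3.039, -0.001]
contact_force: [-2.2, -1.2, 4.2]
finger_gap: 0.0159
```

```bash
python3 st.py
```

```text
t 6.00 p [ 0.5262 -0.0482  0.0586] yaw 2.6352 F [-2.22 -1.23  4.23] T [ 0.032  0.428 -0.335] gap 0.0159 q7 0.522 tq7 0.872
```

{"api": "apply_moves", "payload": {"rows": [0, 0, -0.05, 0, 0, 0, 1, 0, 0, -0.08, 0, 0, 0, 1, 0, 0, -0.08, 0, 0, 0, 1]}}

```text
time: 6.25
position: [0.5261, -0.0483, 0.0586]
tcp_rot: [-0.668, -3.067, -0.002]
contact_force: [-2.7, 1.4, 3.9]
finger_gap: 0.016
```

```bash
python3 st.py
```

```text
t 6.25 p [ 0.5261 -0.0483  0.0586] yaw 2.7128 F [-2.68  1.42  3.91] T [ 0.135  0.459 -0.509] gap 0.0160 q7 0.587 tq7 0.846
```

{"api": "apply_moves", "payload": {"rows": [0, 0, 0.09, 0, 0, 0, 1, 0, 0, 0.18, 0, 0, 0, 1, 0, 0, 0.18, 0, 0, 0, 1]}}

```text
time: 6.5
position: [0.5262, -0.0483, 0.0587]
tcp_rot: [-0.948, -2.993, -0.001]
contact_force: [-1.7, 0.7, 2.8]
finger_gap: 0.0156
```

```bash
python3 st.py
```

```text
t 6.50 p [ 0.5262 -0.0483  0.0587] yaw 2.5279 F [-1.73  0.68  2.78] T [0.158 0.298 0.002] gap 0.0156 q7 0.433 tq7 -1.037
```

{"api": "apply_moves", "payload": {"rows": [0, 0, 0, 0, 0, 0, 0.4, 0, 0, 0, 0, 0, 0, 0.4, 0, 0, 0, 0, 0, 0, 0.4, 0, 0, 0, 0, 0, 0, 0.4, 0, 0, 0, 0, 0, 0, 0.4, 0, 0, 0, 0, 0, -3, 0.4, 0, 0, 0, 0, 0, -7, 0.4, 0, 0, 0, 0, 0, -11, 0.4, 0, 0, 0, 0, 0, -15, 0.4, 0, 0, 0, 0, 0, -15, 0.4]}}

```text
time: 7.33
position: [0.5306, -0.0478, 0.2157]
tcp_rot: [0.946, 2.987, 0.005]
contact_force: [1.7, -0.0, -0.5]
finger_gap: 0.0527
```

```bash
python3 st.py; python3 - <<'E'
from h import *
snap('wrist','w3.png')
E
```

```text
t 7.33 p [ 0.5306 -0.0478  0.2157] yaw 2.5284 F [ 1.68 -0.03 -0.52] T [ 0.068 -0.243  0.061] gap 0.0527 q7 0.604 tq7 0.578
```

View pics/w3.png

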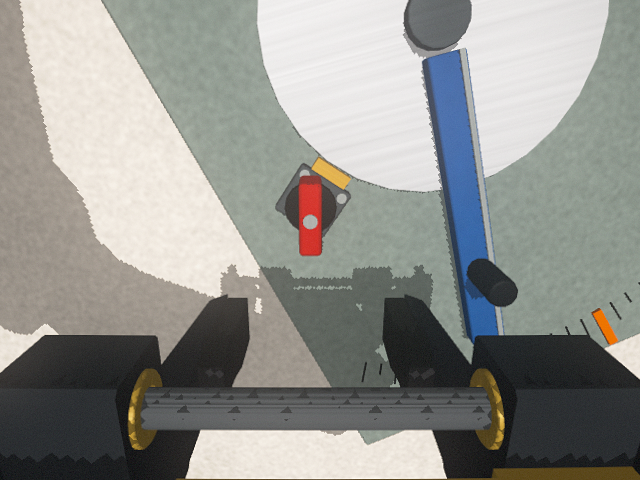

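The wrist view shows the bar turned with the tool and free. The post's upper end is at about (500,291), and the orange mark starts at about (604,326).

```bash
python3 - <<'E'
from h import *
p=np.array([.4669,.1003]); th=-.141
for n,f,uv,z in [('post w3','w3',(501,292),.08),('post w1','w1',(495,86),.08),('cap','w1',(227,10),.034),('cap3','w3',(438,14),.034),('knob3','w3',(311,222),.07)]:
    w=pix2w(f,[uv],z)[0][:2]; r=w-p; print(n,w.round(4),np.hypot(*r).round(4),(np.arctan2(r[1],r[0])-th).round(4))
# orange in w3 & top
im=cv2.imread('pics/w3.png'); hsv=cv2.cvtColor(im,cv2.COLOR_BGR2HSV); m=cv2.inRange(hsv,(5,180,150),(14,255,255)); m[:,:580]=0; m[345:]=0
ys,xs=np.nonzero(m); w=pix2w('w3',np.c_[xs,ys],.013)[:,:2]; r=w-p; rr=np.hypot(*r.T); a=np.arctan2(r[:,1],r[:,0])-th
print(len(xs),xs.min(),xs.max(),ys.min(),ys.max(),rr.min(),rr.max(),a.mean(),a.min(),a.max(), 'abs', (a.mean()+th))
E
```

```text
post w3 [0.6425 0.0322] 0.1884 -0.2286
post w1 [0.6435 0.0343] 0.1885 -0.2166
cap [0.4685 0.0978] 0.003 -0.8679
cap3 [0.4671 0.098 ] 0.0023 -1.3554
knob3 [ 0.5274 -0.0481] 0.1603 -1.0426
156 593 617 309 344 0.2881076295414662 0.3280057230917991 0.14901853594868908 0.1359007487688718 0.1625782249856234 abs 0.008018535948689093
```

{"api": "apply_moves", "payload": {"rows": [0, 0, -0.1, -4.6, 13.1, 0, 0, 0, 0, -0.2, -4.6, 13.1, 0, 0, 0, 0, -0.25, -4.6, 13.1, 0, 0, 0, 0, -0.25, -4.6, 13.1, 0, 0, 0, 0, -0.25, -4.6, 13.1, 4, 0, 0, 0, -0.25, -4.6, 13.1, 7, 0, 0, 0, -0.25, -4.6, 13.1, 7, 0]}}

```text
time: 7.97
position: [0.6382, 0.0313, 0.1358]
tcp_rot: [-0.565, -3.085, 0.004]
contact_force: [-2.2, 0.1, -1.5]
finger_gap: 0.0883
```

```bash
python3 st.py; python3 - <<'E'
from h import *
snap('wrist','w4.png')
E
```

```text
t 7.97 p [0.6382 0.0313 0.1358] yaw 2.7792 F [-2.17  0.12 -1.47] T [ 0.006 -0.     0.013] gap 0.0883 q7 0.654 tq7 -0.298
```

View pics/w4.png

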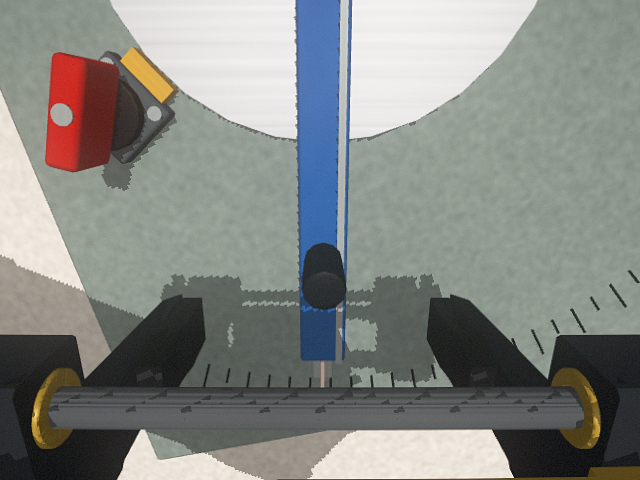

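The view shows the fence upright in the picture, so the yaw is right. The post's top is at (324,291), nearly centred between the fingers.

```bash
python3 - <<'E'
from h import *
P=pix2w('w4',[(324,291)],.08)[0]; o=observe(); M=R.from_rotvec(o['tcp_rot']).as_matrix()
print(P,o['position'],'tool cm',(M.T@(P-o['position'])*100).round(2))
# fence edges
print(pix2w('w4',[(296,20),(339,20),(302,340),(338,340)],.034).round(4))
E
```

```text
[0.64490643 0.03304261 0.08      ] [0.63974911 0.03161297 0.13917415] tool cm [-0.44  0.33  5.92]
[[0.5225 0.0646 0.034 ]
 [0.5301 0.0846 0.034 ]
 [0.6915 0.0018 0.034 ]
 [0.6994 0.0228 0.034 ]]
```

{"api": "apply_moves", "payload": {"rows": [0, 0, 0, -0.4, 0.3, 3, 0, 0, 0, 0, -0.4, 0.3, 6, 0, 0, 0, 0, -0.4, 0.3, 8, 0, 0, 0, 0, -0.4, 0.3, 8, 0, 0, 0, 0, -0.4, 0.3, 8, 1, 0, 0, 0, -0.4, 0.3, 8, 1, 0, 0, 0, -0.4, 0.3, 8, 1, 0, 0, 0, -0.4, 0.3, 8, 1, 0, 0, 0, -0.4, 0.3, 8, 1, 0, 0, 0, -0.4, 0.3, 8, 1]}}

```text
time: 8.85
position: [0.6448, 0.0329, 0.06]
tcp_rot: [-0.567, -3.089, 0.002]
contact_force: [0.8, 0.5, 0.1]
finger_gap: 0.0505
```

{"api": "apply_moves", "payload": {"rows": [0, 0, 0, 0, 0, 0, 1, 0, 0, 0, 0, 0, 0, 1, 0, 0, 0, 0, 0, 0, 1, 0, 0, 0, 0, 0, 0, 1, 0, 0, 0, 0, 0, 0, 1, 0, 0, 0, 0, 0, 0, 1, 0, 0, 0, 0, 0, 0, 1]}}

```text
time: 9.43
position: [0.6447, 0.0329, 0.0599]
tcp_rot: [-0.567, -3.089, 0.002]
contact_force: [0.4, -0.7, 0.4]
finger_gap: 0.0213
```

```bash
python3 st.py; python3 - <<'E'
from h import *
o=observe(); P=np.array(o['position'][:2])
for p in ([.467,.099],[.4669,.1003]):
    r=P-p; print(np.hypot(*r), np.arctan2(r[1],r[0]))
E
```

```text
t 9.43 p [0.6447 0.0329 0.0599] yaw 2.7786 F [ 0.42 -0.72  0.41] T [ 0.077 -0.17   0.022] gap 0.0213 q7 0.604 tq7 -0.0
0.18963308254908007 -0.3558971551380891
0.19018346049826787 -0.36212114036275433
```

{"api": "apply_moves", "payload": {"rows": [0, 0, -0.06, 0.03, 1.14, 0, 1, 0, 0, -0.12, 0.14, 2.27, 0, 1, 0, 0, -0.18, 0.31, 3.4, 0, 1, 0, 0, -0.24, 0.54, 4.52, 0, 1, 0, 0, -0.3, 0.85, 5.61, 0, 1, 0, 0, -0.34, 1.09, 6.34, 0, 1, 0, 0, -0.36, 1.22, 6.69, 0, 1, 0, 0, -0.368, 1.27, 6.83, 0, 1, 0, 0, -0.368, 1.27, 6.83, 0, 1, 0, 0, -0.368, 1.27, 6.83, 0, 1]}}

```text
time: 10.27
position: [0.6569, 0.1014, 0.0599]
tcp_rot: [0.007, -3.14, 0.0]
contact_force: [-2.2, 0.6, 1.8]
finger_gap: 0.0207
```

```bash
python3 st.py; python3 - <<'E'
from h import *
o=observe(); P=np.array(o['position'][:2]); r=P-[.467,.0995]; print(np.hypot(*r), np.arctan2(r[1],r[0]))
snap('wrist','w5.png'); snap('top','t5.png')
E
```

```text
t 10.27 p [0.6569 0.1014 0.0599] yaw -3.1374 F [-2.19  0.62  1.77] T [ 0.227  0.149 -0.007] gap 0.0207 q7 0.844 tq7 0.0
0.18993829286679723 0.01024616305227424
```

View pics/w5.png

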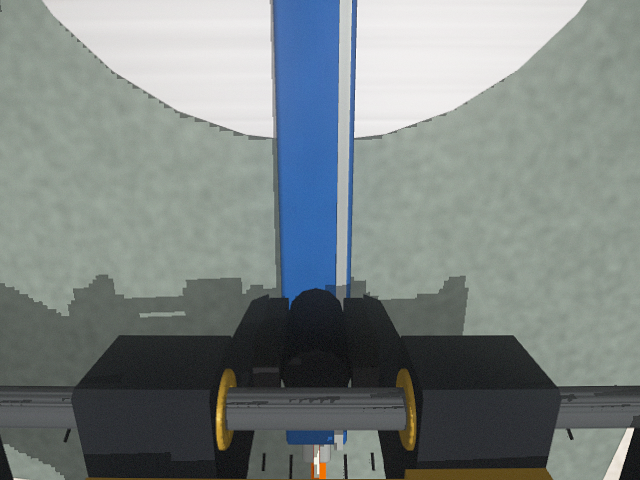

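The pointer and the orange mark show at about (318,460), nearly in line. A crop of that spot should show the offset.

```bash
python3 - <<'E'
from h import *
im=cv2.imread('pics/w5.png'); cv2.imwrite('pics/c5.png',cv2.resize(im[425:480,270:370],None,fx=7,fy=7,interpolation=cv2.INTER_NEAREST))
E
```

```text
(no output)
```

View pics/c5.png

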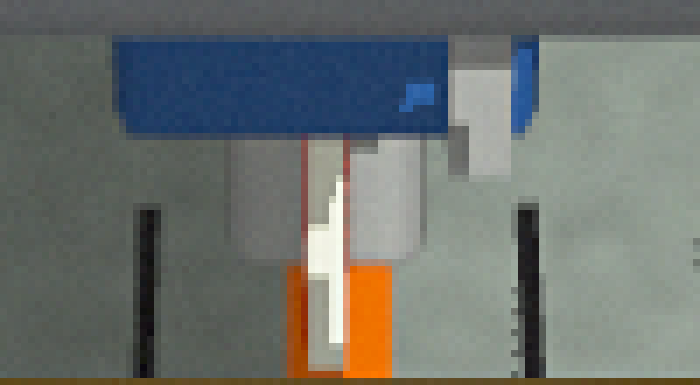

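The pointer's centre sits about 2 px left of the mark's centre, roughly 1.1 mm short on the clockwise side. I'll make a small correction, then release and rise.

{"api": "apply_moves", "payload": {"rows": [0, 0, -0.004, 0, 0.08, 0, 1, 0, 0, -0.004, 0, 0.08, 0, 1, 0, 0, -0.004, 0, 0.08, 0, 1, 0, 0, -0.004, 0, 0.08, 0, 1, 0, 0, -0.004, 0, 0.08, 0, 1, 0, 0, -0.004, 0, 0.08, 0, 0.5, 0, 0, -0.004, 0, 0.08, 0, 0.5, 0, 0, -0.004, 0, 0.08, 0, 0.5, 0, 0, -0.004, 0, 0.08, 0, 0.5, 0, 0, -0.004, 0, 0.08, 0, 0.5]}}

```text
time: 11.2
position: [0.657, 0.1026, 0.0598]
tcp_rot: [0.013, -3.14, -0.0]
contact_force: [-0.1, 0.3, 0.7]
finger_gap: 0.0442
```

{"api": "apply_moves", "payload": {"rows": [0, 0, 0, 0, 0, -2, 0.5, 0, 0, 0, 0, 0, -5, 0.5, 0, 0, 0, 0, 0, -9, 0.5, 0, 0, 0, 0, 0, -12, 0.5, 0, 0, 0, 0, 0, -15, 0.5, 0, 0, 0, 0, 0, -15, 0.5, 0, 0, 0, 0, 0, -15, 0.5]}}

```text
time: 11.78
position: [0.6582, 0.103, 0.2118]
tcp_rot: [-0.013, 3.139, 0.001]
contact_force: [0.2, -0.9, -1.1]
finger_gap: 0.0441
```

```bash
python3 st.py; python3 - <<'E'
from h import *
snap('wrist','w6.png')
o=observe(); M=R.from_rotvec(o['tcp_rot']).as_matrix()
print('to knob tool cm',(M.T@(np.array([.5265,-.0483,.058])-o['position'])*100).round(2))
E
```

```text
t 11.78 p [0.6582 0.103  0.2118] yaw -3.1331 F [ 0.18 -0.86 -1.07] T [ 0.067 -0.108 -0.017] gap 0.0441 q7 0.938 tq7 0.049
to knob tool cm [ 13.19 -14.96  15.2 ]
```

View pics/w6.png

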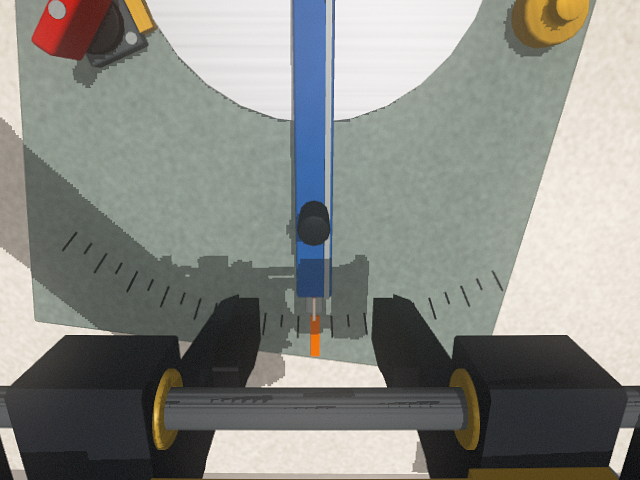

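The pointer at column 314 lines up with the mark at column 315. Next, back to the knob.

{"api": "apply_moves", "payload": {"rows": [0, 0, 0.1, 13.2, -15, 0, 0.3, 0, 0, 0.2, 13.2, -15, 0, 0.3, 0, 0, 0.3, 13.2, -15, 0, 0.3, 0, 0, 0.4, 13.2, -15, 0, 0.3, 0, 0, 0.5, 13.2, -15, 0, 0.3, 0, 0, 0.6, 13.2, -15, 4, 0.3, 0, 0, 0.622, 13.2, -15, 7, 0.3, 0, 0, 0.622, 13.2, -15, 7, 0.3, 0, 0, 0.622, 13.2, -15, 7, 0.3]}}

```text
time: 12.58
position: [0.5248, -0.0484, 0.1384]
tcp_rot: [-0.944, -2.991, 0.001]
contact_force: [0.9, 0.7, 0.3]
finger_gap: 0.0616
```

```bash
python3 st.py; python3 - <<'E'
from h import *
snap('wrist','w7.png')
o=observe(); M=R.from_rotvec(o['tcp_rot']).as_matrix()
print('to knob tool cm',(M.T@(np.array([.5265,-.0483,.0585])-o['position'])*100).round(2))
im=cv2.imread('pics/w7.png'); hsv=cv2.cvtColor(im,cv2.COLOR_BGR2HSV)
m=cv2.inRange(hsv,(0,150,60),(6,255,255))
for r in range(150,400,20):
    x=np.nonzero(m[r,220:420])[0]+220
    if len(x): print(r,x.min(),x.max())
# fingers: fence angle check from w6
im=cv2.imread('pics/w6.png'); hsv=cv2.cvtColor(im,cv2.COLOR_BGR2HSV); m=cv2.inRange(hsv,(5,180,100),(14,255,255)); m[:,:295]=0;m[:,335:]=0;m[:322]=0;m[358:]=0
ys,xs=np.nonzero(m); w=pix2w('w6',np.c_[xs,ys],.013)[:,:2]; print('orange',xs.min(),xs.max(),w.mean(0))
print('pointer',pix2w('w6',[(313.5,308)],.018))
E
```

```text
t 12.58 p [ 0.5248 -0.0484  0.1384] yaw 2.5300 F [0.94 0.68 0.28] T [-0.001 -0.157 -0.001] gap 0.0616 q7 0.52 tq7 -0.211
to knob tool cm [-0.06 -0.02  8.14]
210 306 329
230 302 332
250 302 332
270 302 332
290 303 332
310 303 331
orange 311 318 [0.77756465 0.10307173]
pointer [[0.74480536 0.10196536 0.018     ]]
```

{"api": "apply_moves", "payload": {"rows": [0, 0, 0, 0, 0, 3.5, 0.3, 0, 0, 0, 0, 0, 6.5, 0.3, 0, 0, 0, 0, 0, 8, 0.3, 0, 0, 0, 0, 0, 8, 0.3, 0, 0, 0, 0, 0, 8, 1, 0, 0, 0, 0, 0, 8, 1, 0, 0, 0, 0, 0, 8, 1, 0, 0, 0, 0, 0, 8, 1, 0, 0, 0, 0, 0, 8, 1, 0, 0, 0, 0, 0, 8, 1]}}

```text
time: 13.47
position: [0.5265, -0.048, 0.0605]
tcp_rot: [-0.945, -2.995, -0.0]
contact_force: [-0.0, 0.0, 0.1]
finger_gap: 0.0239
```

{"api": "apply_moves", "payload": {"rows": [0, 0, 0, 0, 0, 0, 1, 0, 0, 0, 0, 0, 0, 1, 0, 0, 0, 0, 0, 0, 1, 0, 0, 0, 0, 0, 0, 1, 0, 0, 0, 0, 0, 0, 1]}}

```text
time: 13.88
position: [0.5264, -0.0483, 0.0608]
tcp_rot: [-0.945, -2.995, 0.001]
contact_force: [-2.1, -0.9, 6.4]
finger_gap: 0.0158
```

```bash
python3 st.py
```

```text
t 13.88 p [ 0.5264 -0.0483  0.0608] yaw 2.5301 F [-2.09 -0.92  6.39] T [-0.28   0.295 -0.035] gap 0.0158 q7 0.426 tq7 0.004
```

{"api": "apply_moves", "payload": {"rows": [0, 0, 0.07, 0, 0, 0, 1, 0, 0, 0.14, 0, 0, 0, 1, 0, 0, 0.21, 0, 0, 0, 1, 0, 0, 0.28, 0, 0, 0, 1, 0, 0, 0.28, 0, 0, 0, 1]}}

```text
time: 14.3
position: [0.5265, -0.0483, 0.0608]
tcp_rot: [-1.356, -2.833, 0.002]
contact_force: [-1.6, -1.2, 2.3]
finger_gap: 0.0155
```

```bash
python3 st.py
```

```text
t 14.30 p [ 0.5265 -0.0483  0.0608] yaw 2.2484 F [-1.64 -1.16  2.32] T [-0.127  0.113  0.245] gap 0.0155 q7 0.194 tq7 -1.035
```

{"api": "apply_moves", "payload": {"rows": [0, 0, 0.07, 0, 0, 0, 1, 0, 0, 0.14, 0, 0, 0, 1, 0, 0, 0.21, 0, 0, 0, 1, 0, 0, 0.28, 0, 0, 0, 1, 0, 0, 0.35, 0, 0, 0, 1, 0, 0, 0.35, 0, 0, 0, 1]}}

```text
time: 14.8
position: [0.5265, -0.0484, 0.0608]
tcp_rot: [-1.829, -2.554, 0.002]
contact_force: [-0.0, -1.2, 1.1]
finger_gap: 0.016
```

```bash
python3 st.py
```

```text
t 14.80 p [ 0.5265 -0.0484  0.0608] yaw 1.8988 F [-0.03 -1.2   1.08] T [-0.242  0.009  0.276] gap 0.0160 q7 -0.088 tq7 -1.066
```

{"api": "apply_moves", "payload": {"rows": [0, 0, 0.07, 0, 0, 0, 1, 0, 0, 0.14, 0, 0, 0, 1, 0, 0, 0.21, 0, 0, 0, 1, 0, 0, 0.28, 0, 0, 0, 1, 0, 0, 0.35, 0, 0, 0, 1, 0, 0, 0.35, 0, 0, 0, 1]}}

```text
time: 15.3
position: [0.5266, -0.0485, 0.0608]
tcp_rot: [2.244, 2.199, -0.003]
contact_force: [0.0, -1.1, 2.3]
finger_gap: 0.0155
```

```bash
python3 st.py
```

```text
t 15.30 p [ 0.5266 -0.0485  0.0608] yaw 1.5505 F [ 0.04 -1.12  2.29] T [-0.213  0.021  0.388] gap 0.0155 q7 -0.363 tq7 -1.125
```

{"api": "apply_moves", "payload": {"rows": [0, 0, 0.05, 0, 0, 0, 1, 0, 0, 0.1, 0, 0, 0, 1, 0, 0, 0.15, 0, 0, 0, 1, 0, 0, 0.19, 0, 0, 0, 1, 0, 0, 0.22, 0, 0, 0, 1, 0, 0, 0.22, 0, 0, 0, 1]}}

```text
time: 15.8
position: [0.5266, -0.0486, 0.0608]
tcp_rot: [2.469, 1.942, -0.003]
contact_force: [-0.6, -1.6, 3.6]
finger_gap: 0.0158
```

```bash
python3 - <<'E'
from h import *
for i in range(5):
    o=observe(); print(round(o['time'],2),np.round(o['torque'],3)); camera('top')
E
python3 st.py
```

```text
15.8 [-0.325  0.028  0.428]
15.85 [-0.399  0.028  0.471]
15.9 [-0.404  0.088  0.445]
15.95 [-0.409  0.03   0.451]
16.0 [-0.409  0.025  0.389]
t 16.05 p [ 0.5266 -0.0486  0.0608] yaw 1.3319 F [-0.71 -1.51  2.69] T [-0.382  0.062  0.439] gap 0.0158 q7 -0.533 tq7 -0.407
```

Torque averages about 0.44 N m, which agrees with the angle-based estimate of about 0.8 rad past the bite. I'll add a small nudge towards 0.46, then release.

{"api": "apply_moves", "payload": {"rows": [0, 0, 0.05, 0, 0, 0, 1, 0, 0, 0.1, 0, 0, 0, 1, 0, 0, 0.1, 0, 0, 0, 1, 0, 0, 0.1, 0, 0, 0, 1]}}

```text
time: 16.38
position: [0.5266, -0.0486, 0.0608]
tcp_rot: [2.562, 1.817, -0.003]
contact_force: [-0.6, -1.3, 2.6]
finger_gap: 0.0161
```

```bash
python3 - <<'E'
from h import *
T=[]
for i in range(6):
    T.append(observe()['torque'][2]); camera('top')
print(np.mean(T),np.round(T,3))
E
python3 st.py
```

```text
0.40292969986718963 [0.365 0.401 0.421 0.404 0.395 0.432]
t 16.68 p [ 0.5266 -0.0487  0.0608] yaw 1.2324 F [ 0.06 -2.53  2.1 ] T [-0.453  0.103  0.41 ] gap 0.0157 q7 -0.61 tq7 -0.42
```

The reading averages 0.40, below the 0.46 I predicted from angle. I'll let go and check the bar's relaxed angle with the camera.

{"api": "apply_moves", "payload": {"rows": [0, 0, 0, 0, 0, 0, 0.4, 0, 0, 0, 0, 0, 0, 0.4, 0, 0, 0, 0, 0, 0, 0.4, 0, 0, 0, 0, 0, 0, 0.4, 0, 0, 0, 0, 0, 0, 0.4, 0, 0, 0, 0, 0, -3, 0.4, 0, 0, 0, 0, 0, -7, 0.4, 0, 0, 0, 0, 0, -11, 0.4, 0, 0, 0, 0, 0, -15, 0.4, 0, 0, 0, 0, 0, -15, 0.4]}}

```text
time: 17.52
position: [0.5311, -0.0481, 0.218]
tcp_rot: [2.557, 1.811, 0.012]
contact_force: [1.2, -0.5, 0.1]
finger_gap: 0.0526
```

{"api": "apply_moves", "payload": {"rows": [0, 0, 0, 0, 0, 0, 0.4, 0, 0, 0, 0, 0, 0, 0.4, 0, 0, 0, 0, 0, 0, 0.4]}}

```text
time: 17.77
position: [0.5306, -0.0481, 0.2172]
tcp_rot: [2.558, 1.811, 0.011]
contact_force: [-0.9, 0.5, 0.2]
finger_gap: 0.0526
```

```bash
python3 st.py; python3 - <<'E'
from h import *
im=snap('wrist','w8.png')
hsv=cv2.cvtColor(im,cv2.COLOR_BGR2HSV); m=cv2.inRange(hsv,(0,150,60),(6,255,255))
L=[];Rr=[]
for r in range(150,280,6):
    x=np.nonzero(m[r,220:420])[0]+220
    if len(x)>5: L.append((x.min(),r)); Rr.append((x.max(),r))
print(L,Rr)
for E in (L,Rr):
    w=pix2w('w8',E[2:-2],.069)[:,:2]; d=np.linalg.svd(w-w.mean(0))[2][0]; print(np.arctan2(d[1],d[0])%np.pi)
E
```

```text
t 17.77 p [ 0.5306 -0.0481  0.2172] yaw 1.2322 F [-0.89  0.48  0.23] T [-0.047 -0.02   0.021] gap 0.0526 q7 -0.506 tq7 0.001
[(np.int64(302), 192), (np.int64(293), 198), (np.int64(293), 204), (np.int64(295), 210), (np.int64(295), 216), (np.int64(297), 222), (np.int64(297), 228), (np.int64(298), 234), (np.int64(300), 240), (np.int64(301), 246), (np.int64(302), 252), (np.int64(303), 258)] [(np.int64(311), 192), (np.int64(314), 198), (np.int64(314), 204), (np.int64(315), 210), (np.int64(317), 216), (np.int64(318), 222), (np.int64(318), 228), (np.int64(320), 234), (np.int64(321), 240), (np.int64(321), 246), (np.int64(322), 252), (np.int64(323), 258)]
1.3891826409677963
1.3999642800983858
```

View pics/w8.png

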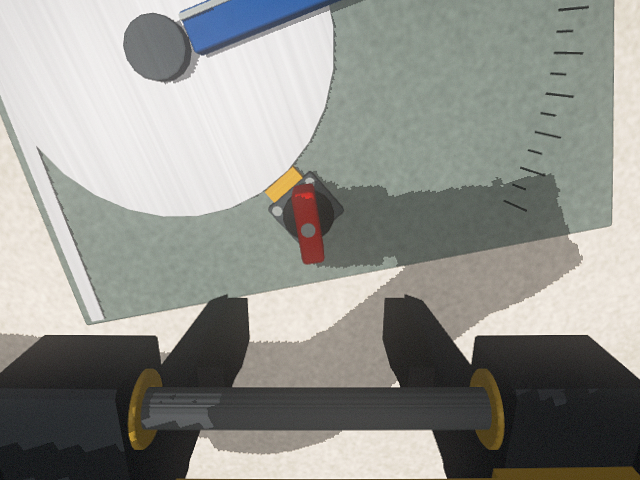

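The bar sprang back to about 1.39 rad. That is 0.16 rad of spring-back (about 0.47 N m) and about 0.89 rad past the bite, so the knob is tight within the band. Last check is the pointer, seen from above the fence.

{"api": "apply_moves", "payload": {"rows": [0, 0, 0.1, 18.5, 7.1, 0, 0.4, 0, 0, -0.1, 18.5, 7.1, 0, 0.4, 0, 0, -0.2, 18.5, 7.1, 0, 0.4, 0, 0, -0.3, 18.5, 7.1, 0, 0.4, 0, 0, -0.4, 18.5, 7.1, 0, 0.4, 0, 0, -0.5, 18.5, 7.1, 0, 0.4, 0, 0, -0.6, 18.5, 7.1, 0, 0.4, 0, 0, -0.7, 18.5, 7.1, 0, 0.4, 0, 0, -0.8, 18.5, 7.1, 0, 0.4, 0, 0, -0.9, 18.5, 7.1, 0, 0.4]}}

```text
time: 18.65
position: [0.6578, 0.1028, 0.2154]
tcp_rot: [1.509, 2.749, 0.001]
contact_force: [0.4, 0.2, 0.3]
finger_gap: 0.053
```

{"api": "apply_moves", "payload": {"rows": [0, 0, -0.12, 0, 0, 0, 0.4, 0, 0, -0.24, 0, 0, 0, 0.4, 0, 0, -0.36, 0, 0, 0, 0.4, 0, 0, -0.48, 0, 0, 0, 0.4, 0, 0, -0.6, 0, 0, 0, 0.4, 0, 0, -0.72, 0, 0, 0, 0.4, 0, 0, -0.84, 0, 0, 0, 0.4, 0, 0, -0.96, 0, 0, 0, 0.4, 0, 0, -1.0, 0, 0, 0, 0.4, 0, 0, -1.0, 0, 0, 0, 0.4]}}

```text
time: 19.48
position: [0.6569, 0.1027, 0.2133]
tcp_rot: [0.004, 3.139, -0.003]
contact_force: [-0.1, -0.1, 0.9]
finger_gap: 0.0527
```

```bash
python3 st.py; python3 - <<'E'
from h import *
im=snap('wrist','w9.png')
hsv=cv2.cvtColor(im,cv2.COLOR_BGR2HSV); m=cv2.inRange(hsv,(5,180,100),(14,255,255)); m[:,:270]=0;m[:,360:]=0;m[:280]=0;m[385:]=0
ys,xs=np.nonzero(m); print(xs.mean(),ys.min(),ys.max()); w=pix2w('w9',np.c_[xs,ys],.013)[:,:2].mean(0); print('orange',w, np.arctan2(*(w-[.467,.0995])[::-1]))
x0,y0=int(xs.mean()),ys.min()
cv2.imwrite('pics/c9.png',cv2.resize(im[y0-35:y0+40,x0-50:x0+50],None,fx=7,fy=7,interpolation=cv2.INTER_NEAREST)); print(x0,y0)
E
```

```text
t 19.48 p [0.6569 0.1027 0.2133] yaw 3.1393 F [-0.13 -0.13  0.88] T [ 0.058 -0.133 -0.026] gap 0.0527 q7 0.946 tq7 0.692
317.0655737704918 316 355
orange [0.77588114 0.10313491] 0.011767440806322827
317 316
```

View pics/c9.png

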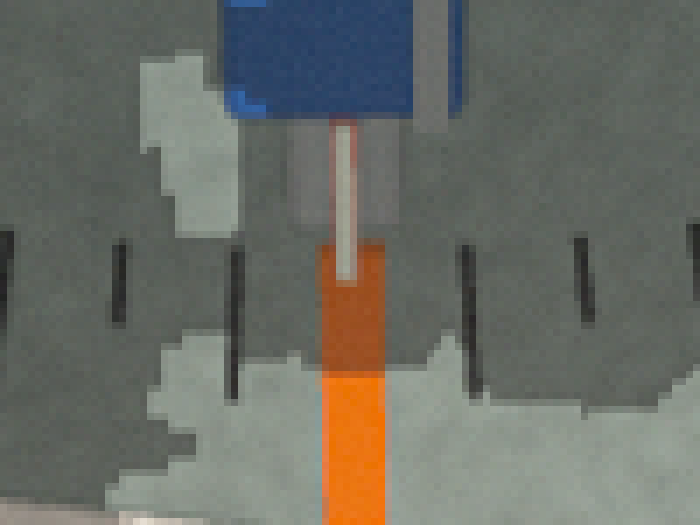

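The crop puts the pointer's centre at 345 and the mark's at 353, out of a 62-wide mark that measures 8 mm. The offset is about 1 mm, within the 5 mm allowed, and the gripper is clear.

```bash
python3 -c "
from bench import hand_in; print(hand_in())"
```

```text
the job is handed in; nothing more can be done
None
```

I loosened the clamp to its stop, swung the fence about 0.37 rad anticlockwise to the orange mark, retightened the knob and let go. I handed the job in at about 19.5 s; the interface gives no verdict.

**Pointer:** the last close picture shows it about 1 mm from the mark's centre line (limit 5 mm).

**Knob tightness:** the checks disagree somewhat, but all fall within 0.38 to 0.53 N m:
- **Angle past the bite:** about 0.89 rad, measured from the loosening stop, which gives about 0.46 N m.
- **Spring-back on release:** about 0.16 rad, which gives about 0.47 N m.
- **Wrist torque sensor:** it read lower, about 0.40 N m, averaged just before I let go. One step earlier, 0.1 rad looser, it had averaged 0.44 N m.

**Other things:** the gripper was open at about 0.21 m, touching nothing, and no contact with the bystanders showed. I took no separate picture to check that they had stayed in place.

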